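# Uncap the camera post and hold it up at its second stop

### The arm

A 6-joint arm with a two-finger parallel gripper is mounted at the origin on a cart in front of the work surface, level with it; the furniture and walls round the work are solid. World frame = base frame: x ahead of the robot, y to its left, z up, the work surface at z = 0. Lengths are in m, angles in rad, forces in N, time in s.
With the tool pointing down it reaches from about 0.375 to 0.9 m from the base axis. Payload 3.1 kg.
Tool frame: the origin (TCP) lies midway between the tips of the shut fingers; the grasp point (between the pads) lies manip.hold_point_z behind it (manip.hold_point_z is the distance from the TCP to the grasp point, in m); z points along the fingers, y is the direction in which the jaws open and shut (so a half turn about z gives the same grasp; the last joint's range is limited). The gripper opens to 85 mm and grips with 20 to 120 N. Pads are 22 mm wide; open, the fingers measure 114 mm over their backs; the gripper's body (76 mm by 85 mm) begins 54 mm behind the grasp point. The pads swing forward as they close: fully open they stand 13 mm farther back than shut.
Start: joints at [1.127, 0.527, 1.433, -0, 1.181, -0.178], TCP at [0.164, 0.603, 0.231] pointing down, gripper open.
Joint ranges: [-3.08, 3.08], [-0.75, 2.2], [0.22, 2.44], [-1.43, 4.57], [0, 2.65], [-2.85, 2.85]. Speed limits (rad/s): [2.79, 2.79, 3.14, 3.14, 3.14, 3.14].

### API

Orientations are given as a unit quaternion [x, y, z, w].
In Python, from station import manip, snapshot, workorder, models gives the robot as it stands.
- The arm moves only by the tool jog_arm, never from a script. Its argument "commands" is a list of rows, each a list of 5 numbers: the opening in per cent of the stroke, from 0 (shut) to 100 (fully open), then the shift along the world's x, y, z in cm, then the turn about the world's z in rad. A call has 1 to 8 rows; each row shifts and turns the pose as measured when the row begins; what a row does not reach is not made up. A row lasts 1/12 s, in which the tool goes at most 41.7 mm and 7.16 degrees, less where a joint would pass 70% of its speed; a pose out of reach is approached as far as the arm can. A call with a gripper value outside its range is refused whole. The fingers move at their own pace and stop on an object; "squeeze" is the grip in N (left out, the last holds). Time passes only in rows, so rows that do not move let the fingers close. It gives the time, the measured TCP pose, the force and the opening at its end, in the units of the state.
- manip.sense(): the state, without advancing time (a new reading comes with each control period).
- snapshot(name): name is "side" or "top"; returns a dict with "image" (420x560x3 uint8, red, green, blue), "intrinsics" (3x3 intrinsics, pixels), "extrinsics" (4x4, takes a point from camera to world coordinates). Camera axes: x right, y down, z forward; pixel columns grow to the right and rows downward; lengths in m; the calibration is good to about 2 mm. A picture is of the moment at which its call begins. There is no depth.
- workorder.sign_off(): hands the job in, once; it reports no verdict.
Trained networks look in a picture, given as the dict that the camera call returned (one of the last four; its "shot" number tells which), for a name from the list of things; names that differ only in an ending like _2 or _b are one class to them, and where a whole thing is asked for, a point or a joint stands for the part that bears it (a point fixed in the world has none). Each returns a list of dicts, best first, with "score" (0 to 1); they miss things now and then, are a little off and sometimes report something else, mostly with a low value. They report only what shows in the picture. A call takes as long as a camera call. They do not tell look-alikes from the thing itself.
- models.find_in(picture, name): "centre" ([x, y, z] in m, in world coordinates, good to about 4 mm: the middle of the surface that is visible of it).
- models.pinpoint(picture, name): "centre" ([x, y, z] in m, in world coordinates, good to about 4 mm: a listed point, or the origin of a listed thing).
The state is a dict: "t": time; "q": joint angles; "qd": joint speeds; "tau": joint torques, N m; "tcp_pos": TCP position; "tool_rot": TCP orientation; "force": force on the tool from outside, world axes, zero at the start; "ft_torque": the same for the moment, N m; "finger_gap": opening from 0.0 (shut) to 1.0 (fully open).
Only numpy, scipy, OpenCV 4.12 (cv2) and the standard library are available. Lean on these libraries where they do the work, as an engineer would, in place of code of your own. Each camera call takes 0.05 s, during which the arm holds its last target. There are 200 camera calls.

### The job

Make the spring-loaded camera post ready for a test shot: lift the dust cap off the post and stand it, open side down, on the round cork mat. Then squeeze the release button in the side of the post's head, pull the head up past the first stop to the second stop, and keep holding it there fully extended: the post springs back when let go, so finish while still gripping the head. Leave the other things on the table where they are.

Things in the scene. Friction and masses are not known exactly. Their poses are not given: they have to be found in the camera images.
- post: camera post fixed to the table, upright, aluminium: round foot 96 mm across, housing 56 mm across, collar 72 mm across on top of it at 90 to 96 mm height. Origin at the centre of the underside of the foot on the post's axis, z up; the release button of the head looks along this body's -x. Everything of the post is centred on this axis.
- head_grip (a point): grip point in the post's black head, on its axis, 130 mm above the table when retracted. Head: block 34 mm along its x (button direction), 30 along y, 44 high (106 to 150 mm up), a stud 10 mm high on top, 10 mm of thin tube below, then the collar. Axes as post; rises with the head. Grip here, closing along x: one pad presses the button, the other the far face. Hidden under the cap at first.
- button_face (a point): centre of the outer face of the round grey release button, 18 mm across, on the -x face of the head at the height of head_grip; it stands out 6 mm from that face. It moves with the head.
- post_head: the black head of the post with its button; the body's origin lies on the post's axis at table height when retracted and rises with the head.
- post_button (a joint): how far the release button is pressed in, m: 0 out, 0.006 flush with the head's face; a spring of 3 N (out) to 6 N (flush) pushes it out. From 0.0045 on the head is unlatched; at less, the retracted head is locked down. Keep it squeezed while pulling.
- post_inner (a joint): travel of the thin inner tube (carries the head) out of the middle tube, m: 0 retracted, 0.05 fully out, which is the first stop. A spring pulls it back: about 4 N of upward pull, weight included.
- post_mid (a joint): travel of the thicker middle tube out of the housing, m: 0 retracted, 0.05 fully out, which is the second stop, reached after the first one by pulling on: about 9 to 11 N of upward pull, weight included. At the second stop the head has risen 100 mm in all; hard stop.
- cap: grey dust cap, a cup turned open side down, 64 mm across outside, 57 inside, 76 high, with a black round knob on top 20 mm across (24 at its tip), 36 high; about 90 g, varies. Origin at the centre of its open lower rim, z up. At the start it stands over the head, rim on the collar; lift it 70 mm or more to clear the head.
- cap_knob (a point): grip point on the knob of the cap, on its axis, 20 mm above the top of the cup (96 mm above the rim), 16 mm under the tip of the knob.
- mat_top (a point): centre of the upper face of the round cork mat, 110 mm across, 4 mm thick, fixed to the table
- loupe: bystander: black loupe, 39 mm across, 40 mm high, between post and mat
- parts_tin: bystander: round flat tin, 67 mm across, 24 mm high
- dropper_bottle: bystander: small brown bottle with dropper, 32 mm across, 102 mm high
- brown_carton: bystander: brown carton 62x61 mm, 94 mm high
- domed_case: bystander: black case with a domed lid, 80x118 mm, 42 mm high
Mind the look-alikes: they are no part of the job. What is shaped like the cap but green is not meant.

How it is judged:
On the way, in this order (a step that is already met when the one before it is completed fails the run):
1. the cap stands upright on the cork mat, let go (horizontal distance between cap and mat_top below 0.04 m and height (world z) of cap below 0.012 m and angle between cap's own z axis and vertical below 0.15 rad and contact force between the fingers and cap below 0.2 N), for 0.2 s.
2. the release button is squeezed in while the head is still down (value of joint post_button above 0.004 m and value of joint post_inner below 0.02 m and value of joint post_mid below 0.01 m and contact force between the fingers and post_head above 2 N), for 0.05 s.
3. the head is held at the second stop for a second (value of joint post_inner above 0.045 m and value of joint post_mid above 0.044 m and contact force between the fingers and post_head above 2 N), for 1 s.
At the end, for the whole second after the job is handed in: The fingers still grip the head (more than 2 N) and hold it still with both tubes out to within 5 mm (inner) and 6 mm (middle) of their stops; the cap stands at rest on the cork mat, upright, open side down, its axis within 40 mm of the mat's centre, not touched by the robot (all of step 3 and linear speed of post_head below 0.03 m/s and horizontal distance between cap and mat_top below 0.04 m and height (world z) of cap below 0.012 m and angle between cap's own z axis and vertical below 0.15 rad and linear speed of cap below 0.02 m/s and contact force between the arm and cap below 0.2 N); the arm keeps its last pose, push and grip.
It fails at once if a bystander is moved by more than 30 mm (distance of any of loupe, parts_tin, dropper_bottle, brown_carton, domed_case from where it was at the start of the episode above 0.03 m).
It also fails if it takes over 51 s, if anything falls off the work surface, if the arm or the gripper's body presses on something with over 40 N, if the wrist force passes 120 N, or if a joint passes its speed limit or range.

## Working session

There is one attempt and no reset: what is moved stays moved. The work goes in short steps, Python scripts to look and compute and a tool call to move; the robot and the scene stay as the last step left them, time stands still between calls to the robot, and variables do not carry over. Pictures are saved under pics/ and viewed, about 8 in all and at most 12, crops included, and the job is handed in when it is done.

Besides the shell and the picture viewer there is one more tool, called after ">>>" as name(argument=value, ...), one argument or row to a line, values as JSON. jog_arm: Moves the arm, as the interface text tells. Its arguments: {"type":"object","properties":{"commands":{"type":"array","items":{"type":"array","items":{"type":"number"}}},"squeeze":{"type":"number"}},"required":["commands"]}

```bash
mkdir -p pics
python3 - <<'E'
from station import manip, snapshot, workorder, models
import cv2
print(manip.hold_point_z, manip.sense())
for n in ("top","side"):
    p=snapshot(n); cv2.imwrite(f"pics/{n}0.png",p["image"][:,:,::-1])
    print(n,p["extrinsics"][:3].round(3).tolist(),p["intrinsics"].round(1).tolist())
    for k in ("post","cap","cap_knob","mat_top","loupe","head_grip","parts_tin","dropper_bottle","brown_carton","domed_case"):
        print(k,[([round(float(c),3) for c in d["centre"]],round(float(d["score"]),2)) for d in models.pinpoint(p,k)[:4]])
E
```

```text
0.0187 {'t': 0.0, 'q': array([ 1.12649281e+00,  5.28488418e-01,  1.43389205e+00,  1.28293614e-05,
        1.18136764e+00, -1.78504612e-01]), 'qd': array([ 0.00036425, -0.00121809, -0.00102712, -0.00240258,  0.00263283,
        0.00071921]), 'tau': array([-7.50945346e-04, -4.42346942e+01, -1.78024381e+01, -1.77695938e-04,
        8.54522281e-03,  8.10853635e-06]), 'tcp_pos': array([0.16383963, 0.60241615, 0.23032319]), 'tool_rot': array([ 1.32510923e-01,  9.91180959e-01, -1.02407557e-03, -3.35857159e-04]), 'force': array([-0.07094815, -0.35030922, -0.68510567]), 'ft_torque': array([ 0.01688112, -0.05920918,  0.00977271]), 'finger_gap': 0.9966514795527267}
top [[-0.027, -0.992, 0.121, 0.456], [-1.0, 0.028, 0.005, -0.001], [-0.009, -0.121, -0.993, 1.429]] [[385.0, 0.0, 279.8], [0.0, 385.0, 215.1], [0.0, 0.0, 1.0]]
post [([0.591, -0.235, -0.001], 0.83), ([0.59, -0.235, 0.096], 0.26)]
cap [([0.595, -0.234, 0.093], 0.63), ([0.428, -0.2, 0.002], 0.55)]
cap_knob [([0.426, -0.199, 0.095], 0.87), ([0.595, -0.237, 0.191], 0.69)]
mat_top []
loupe [([0.582, -0.082, -0.002], 0.4)]
head_grip []
par
[... 178 characters left out ...]
0.408, 0.345, 0.004], 0.55)]
side [[0.848, -0.224, 0.48, -0.046], [-0.53, -0.363, 0.767, -1.045], [0.003, -0.904, -0.427, 0.698]] [[477.0, 0.0, 280.6], [0.0, 477.0, 211.3], [0.0, 0.0, 1.0]]
post [([0.594, -0.235, 0.004], 0.6)]
cap [([0.429, -0.201, 0.002], 0.69), ([0.596, -0.234, 0.094], 0.65)]
cap_knob [([0.59, -0.232, 0.191], 0.8), ([0.431, -0.201, 0.097], 0.64)]
mat_top [([0.577, -0.082, 0.004], 0.67), ([0.567, 0.019, 0.003], 0.66)]
loupe []
head_grip [([0.574, -0.079, 0.003], 0.32)]
parts_tin [([0.599, -0.239, 0.0], 0.73)]
dropper_bottle [([0.753, 0.05, -0.003], 0.62), ([0.595, -0.235, 0.094], 0.43)]
brown_carton [([0.767, -0.198, -0.001], 0.62)]
domed_case [([0.407, 0.348, 0.002], 0.8)]
```

View pics/top0.png

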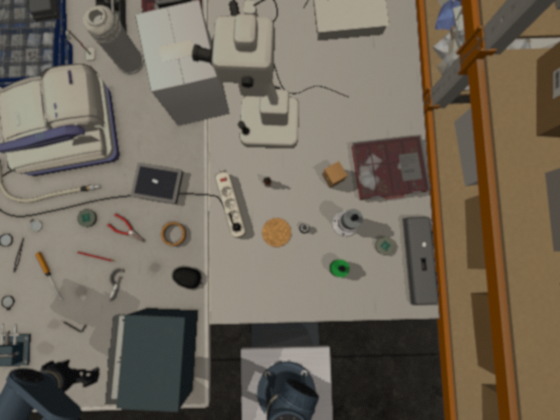

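View pics/side0.png

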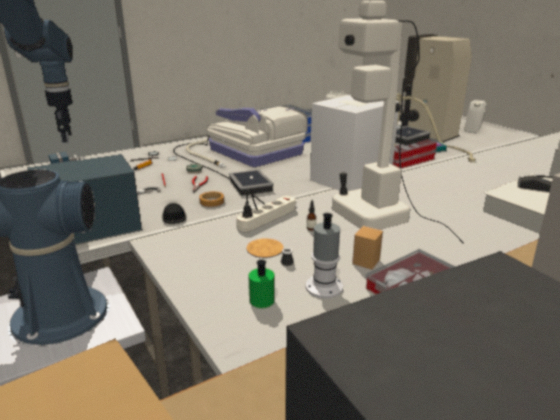

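Top view: the grey cap on the post is at about (348,218), the green look-alike at (340,268), the mat at (277,232) and the loupe at (305,229). In the side view the grey cap is at (326,240), the green one at (262,285). The grey one standing on the post's collar fits the description; I'll confirm it in one crop and measure the mat.

```bash
cat > h.py <<'E'
import numpy as np
def ray(p,u,v,z):
    E=p["extrinsics"];d=E[:3,:3]@np.linalg.inv(p["intrinsics"])@[u,v,1];o=E[:3,3]
    return (o+d*(z-o[2])/d[2]).round(4)
def proj(p,X):
    E=p["extrinsics"];c=p["intrinsics"]@(E[:3,:3].T@(np.array(X)-E[:3,3]));return (c[:2]/c[2]).round(1)
E
python3 - <<'E'
from station import snapshot
from h import *
import cv2
ims=[]
for n,(u,v) in (("top",(320,235)),("side",(300,255))):
    p=snapshot(n);im=p["image"]
    h=cv2.cvtColor(im,cv2.COLOR_RGB2HSV)
    m=cv2.inRange(h,(8,110,120),(22,255,255))
    k,l,s,c=cv2.connectedComponentsWithStats(m)
    for i in range(1,k):
        if s[i,4]>100: print(n,c[i].round(1),s[i].tolist(),ray(p,*c[i],0.004))
    print(n,"post knob",proj(p,[.593,-.235,.191]),"tip",proj(p,[.593,-.235,.207]))
    ims.append(cv2.resize(im[v-65:v+65,u-65:u+65],(400,400),interpolation=cv2.INTER_CUBIC))
cv2.imwrite("pics/crop.png",np.hstack(ims)[:,:,::-1])
E
```

```text
top [424.1  43.9] [419, 0, 11, 88, 388] [ 1.2911 -0.5794  0.004 ]
top [475.1  13.5] [471, 0, 10, 29, 168] [ 1.4127 -0.79    0.004 ]
top [497.  242.9] [478, 60, 39, 360, 2208] [ 0.5041 -0.7898  0.004 ]
top [441.4 268. ] [428, 112, 28, 308, 1452] [ 0.4182 -0.5787  0.004 ]
top [335.2 172.2] [325, 162, 22, 21, 260] [ 0.787  -0.2075  0.004 ]
top [276.2 232.1] [262, 218, 29, 29, 629] [0.5667 0.0215 0.004 ]
top post knob [354.2 217.3] tip [355.1 216.7]
side [211.  196.7] [200, 192, 24, 10, 127] [0.5845 0.4397 0.004 ]
side [368.8 235.4] [355, 227, 27, 24, 332] [ 0.8735 -0.0885  0.004 ]
side [264.5 247.5] [247, 239, 36, 18, 516] [0.5624 0.0154 0.004 ]
side [ 86.4 390.2] [0, 340, 226, 80, 9188] [-1.000e-04 -2.796e-01  4.000e-03]
side post knob [327.3 220.1] tip [327.6 214.1]
```

View pics/crop.png

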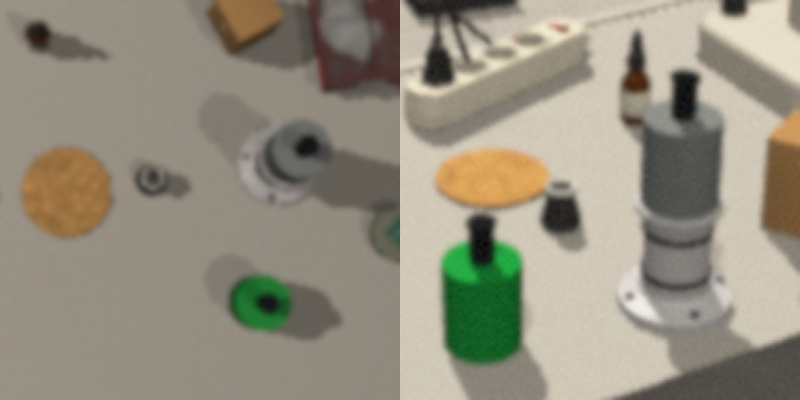

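The crop confirms it: the grey cap sits on the post's collar, and the green one stands on the table. Raising first, then over in an arc.

>>> jog_arm(
  commands=[
    [100,0,0,4.1,0],
    [100,0,0,4.1,0],
    [100,0,0,4.1,0],
    [100,0,0,4.1,0],
    [100,3.2,-2.4,0,0],
    [100,3.2,-2.4,0,0],
    [100,3.2,-2.4,0,0],
    [100,3.2,-2.4,0,0],
  ],
  squeeze=25,
)

```text
t: 1.87
tcp_pos: [0.2873, 0.506, 0.4026]
tool_rot: [0.125, 0.992, 0.0, -0.0]
force: [0.5, 0.5, -0.2]
finger_gap: 1.001
```

>>> jog_arm(
  commands=[
    [100,3.2,-2.4,0,0],
    [100,3.2,-2.4,0,0],
    [100,3.2,-2.4,0,0],
    [100,2.2,-3.4,0,0],
    [100,2.2,-3.4,0,0],
    [100,2.2,-3.4,0,0],
    [100,2.2,-3.4,0,0],
    [100,2.2,-3.4,0,0],
  ],
)

```text
t: 2.53
tcp_pos: [0.5008, 0.2561, 0.4042]
tool_rot: [0.123, 0.992, 0.003, 0.002]
force: [0.6, 0.3, 0.4]
finger_gap: 1.0
```

>>> jog_arm(
  commands=[
    [100,1.2,-3.9,0,0],
    [100,1.2,-3.9,0,0],
    [100,1.2,-3.9,0,0],
    [100,1.0,-3.9,0,0],
    [100,1.0,-3.9,0,0],
    [100,0.8,-3.9,0,0],
    [100,0.8,-3.9,0,0],
    [100,0.6,-3.9,0,0],
  ],
)

```text
t: 3.2
tcp_pos: [0.5817, -0.0666, 0.4044]
tool_rot: [0.123, 0.992, 0.003, 0.004]
force: [1.2, 0.6, 0.3]
finger_gap: 1.002
```

>>> jog_arm(
  commands=[
    [100,0.6,-3.9,0,0],
    [100,0.4,-3.9,-1,0],
    [100,0.2,-3.5,-2,0],
    [100,0,-3.5,-2,0],
    [100,0,-2,-3,0],
    [100,0,0,-3,0],
    [100,0,0,-2,0],
    [100,0,0,0,0],
  ],
)

```text
t: 3.87
tcp_pos: [0.5937, -0.2555, 0.2719]
tool_rot: [0.13, 0.991, -0.0, 0.009]
force: [0.1, 0.4, -0.3]
finger_gap: 0.997
```

>>> jog_arm(
  commands=[
    [100,0,2.0,0,0],
    [100,0,0,0,0],
    [100,0,0,-3,0],
    [100,0,0,0,0],
  ],
)

```text
t: 4.2
tcp_pos: [0.5947, -0.236, 0.2435]
tool_rot: [0.13, 0.991, -0.001, 0.01]
force: [-1.6, 1.9, -1.1]
finger_gap: 0.999
```

Run:
```python
from station import manip,snapshot,models
import cv2,numpy as np
print(manip.sense()["tcp_pos"])
ims=[]
for n,(u,v) in (("top",(350,220)),("side",(326,220))):
    p=snapshot(n)
    for k in ("cap_knob","cap","post"): print(n,k,[([round(float(c),3) for c in d["centre"]],round(float(d["score"]),2)) for d in models.pinpoint(p,k)[:3]])
    ims.append(cv2.resize(p["image"][v-65:v+65,u-65:u+65],(400,400),interpolation=cv2.INTER_CUBIC))
cv2.imwrite("pics/crop2.png",np.hstack(ims)[:,:,::-1])
```

```text
[ 0.59466041 -0.23600409  0.24353672]
top cap_knob [([0.504, -0.372, -0.0], 0.62), ([0.594, -0.235, 0.192], 0.38)]
top cap [([0.594, -0.236, 0.093], 0.45)]
top post [([0.591, -0.238, -0.0], 0.63)]
side cap_knob [([0.589, -0.233, 0.19], 0.95), ([0.431, -0.202, 0.099], 0.69)]
side cap [([0.595, -0.239, 0.094], 0.81), ([0.427, -0.2, 0.0], 0.58)]
side post [([0.594, -0.235, 0.002], 0.87)]
```

View pics/crop2.png

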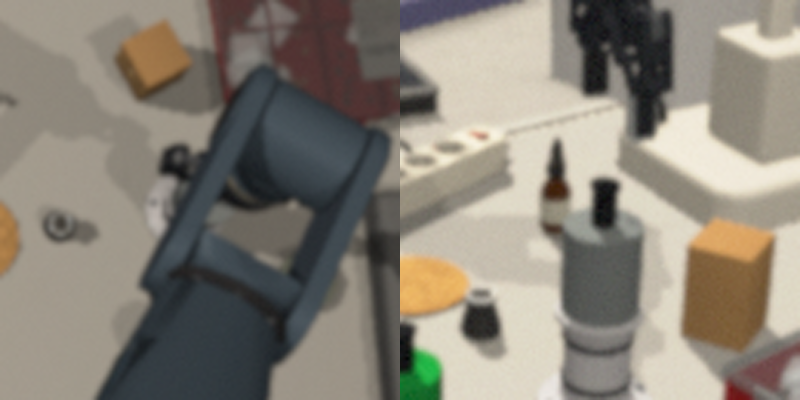

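The side crop shows the open fingers above the grey knob (about (605,200) in the crop), perhaps a few mm off to the right. I'll descend and check before closing.

>>> jog_arm(
  commands=[
    [100,0,0,-3,0],
    [100,0,0,-3,0],
    [100,0,0,-1,0],
    [100,0,0,0,0],
  ],
)

```text
t: 4.93
tcp_pos: [0.6003, -0.2404, 0.1821]
tool_rot: [0.131, 0.991, -0.005, 0.021]
force: [-0.0, 0.5, -0.1]
finger_gap: 1.0
```

Run:
```python
from station import manip,snapshot,models
from h import *
import cv2,numpy as np
s=manip.sense();print(s["tcp_pos"],s["tool_rot"],s["force"])
p=snapshot("side")
for X in ([.593,-.235,.191],s["tcp_pos"]): print(proj(p,X))
cv2.imwrite("pics/crop3.png",cv2.resize(p["image"][150:280,256:396],(800,743),interpolation=cv2.INTER_CUBIC)[:600,:,::-1])
```

```text
[ 0.60027257 -0.24039098  0.18209915] [ 0.13094986  0.99116149 -0.00540014  0.02053947] [-0.01178348  0.50858185 -0.09172673]
[327.3 220.1]
[330.9 223.6]
```

View pics/crop3.png

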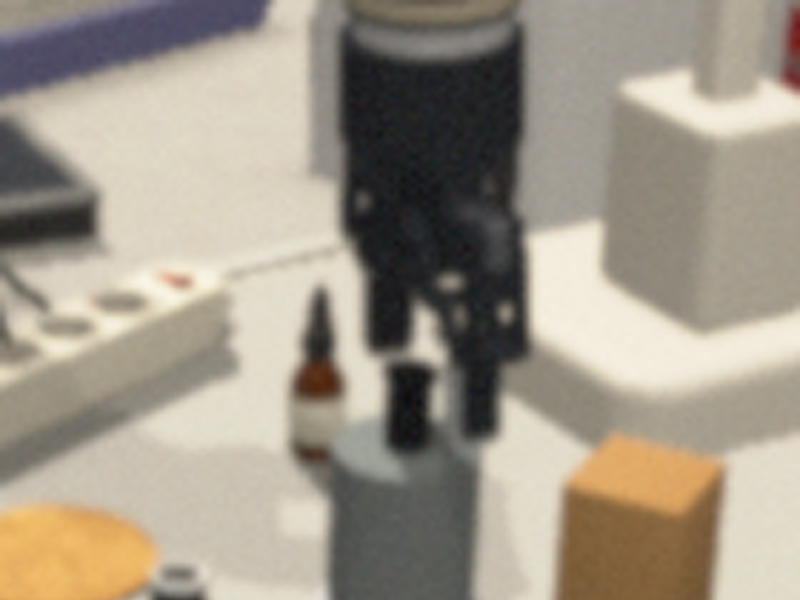

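The fingers are about 7 mm off in x and 5 mm in y, as the measured TCP also says, and straddle the knob at crop (410,400). Correcting, then closing.

>>> jog_arm(
  commands=[
    [100,-0.7,0.5,0,0],
    [100,0,0,0,0],
    [100,-0.1,0,-0.5,0],
    [100,-0.1,0,-0.4,0],
    [100,0,0,0,0],
  ],
)

```text
t: 5.4
tcp_pos: [0.5934, -0.2366, 0.1791]
tool_rot: [0.131, 0.991, -0.008, 0.025]
force: [-0.0, 0.3, -0.1]
finger_gap: 0.998
```

>>> jog_arm(
  commands=[
    [100,0,0.1,-0.9,0],
    [60,0,0,0,0],
    [0,0,0,0,0],
    [0,0,0,0,0],
    [0,0,0,0,0],
    [0,0,0,0,0],
    [0,0,0,0,0],
  ],
  squeeze=25,
)

```text
t: 5.98
tcp_pos: [0.5965, -0.2345, 0.1736]
tool_rot: [0.131, 0.991, -0.007, 0.029]
force: [-0.4, -0.7, -0.5]
finger_gap: 0.26
```

>>> jog_arm(
  commands=[
    [0,0,0,0,0],
    [0,0,0,0,0],
    [0,0,0,0,0],
  ],
)

```text
t: 6.23
tcp_pos: [0.5964, -0.2343, 0.1735]
tool_rot: [0.131, 0.991, -0.006, 0.029]
force: [-0.5, -0.7, -1.7]
finger_gap: 0.258
```

>>> jog_arm(
  commands=[
    [0,0,0,1,0],
    [0,0,0,2,0],
    [0,0,0,3,0],
    [0,0,0,3,0],
    [0,0,0,3,0],
    [0,0,0,2,0],
    [0,0,0,0,0],
  ],
)

```text
t: 6.82
tcp_pos: [0.5924, -0.2323, 0.3172]
tool_rot: [0.132, 0.991, -0.004, 0.024]
force: [0.3, 0.1, -0.6]
finger_gap: 0.263
```

>>> jog_arm(
  commands=[
    [0,-0.3,2,0,0],
    [0,-0.3,3.5,-0.5,0],
    [0,-0.3,3.5,-0.5,0],
    [0,-0.3,3.5,-0.5,0],
    [0,-0.3,3.5,-0.5,0],
    [0,-0.3,3.5,-0.5,0],
    [0,-0.3,3,-0.5,0],
    [0,-0.2,2,0,0],
  ],
)

```text
t: 7.48
tcp_pos: [0.5641, 0.0152, 0.2812]
tool_rot: [0.138, 0.99, -0.006, 0.022]
force: [-0.7, 0.6, -1.4]
finger_gap: 0.258
```

Run:
```python
from station import manip,snapshot,models
from h import *
import cv2,numpy as np
s=manip.sense();print(s["tcp_pos"],s["tool_rot"],s["force"])
p=snapshot("side");t=snapshot("top")
for q in (p,t):
  for k in ("cap","mat_top","head_grip","button_face","post"): print(k,[([round(float(c),3) for c in d["centre"]],round(float(d["score"]),2)) for d in models.pinpoint(q,k)[:3]])
cv2.imwrite("pics/s4.png",np.hstack([cv2.resize(p["image"][150:300,226:376],(400,400),interpolation=cv2.INTER_CUBIC),cv2.resize(t["image"][170:290,250:370],(400,400),interpolation=cv2.INTER_CUBIC)])[:,:,::-1])
```

```text
[0.56407773 0.01520615 0.28124532] [ 0.13799675  0.99017418 -0.00599102  0.02181965] [-0.73496194  0.63643182 -1.35115579]
cap [([0.563, 0.014, 0.204], 0.89), ([0.431, -0.199, -0.001], 0.69)]
mat_top [([0.566, 0.024, 0.004], 0.64)]
head_grip [([0.592, -0.237, 0.129], 0.74)]
button_face [([0.572, -0.249, 0.128], 0.5)]
post [([0.593, -0.235, 0.005], 0.72)]
cap [([0.43, -0.204, 0.001], 0.54)]
mat_top [([0.566, 0.021, 0.002], 0.54)]
head_grip [([0.591, -0.235, 0.134], 0.52)]
button_face []
post [([0.593, -0.239, -0.003], 0.56)]
```

View pics/s4.png

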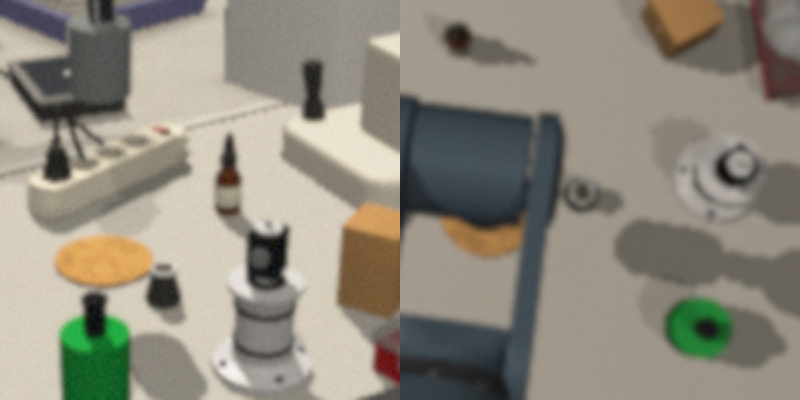

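The cap hangs held above the mat (side crop (100,60)), the head is bare, and the button shows at (262,258) in the crop. Now lowering.

>>> jog_arm(
  commands=[
    [0,0.2,0.4,-2,0],
    [0,0,0.1,-3,0],
    [0,0,0,-3,0],
    [0,0,0,-3,0],
    [0,0,0,-3,0],
    [0,0,0,-2,0],
    [0,0,0,0,0],
    [0,0,0,0,0],
  ],
)

```text
t: 8.75
tcp_pos: [0.5731, 0.0125, 0.1223]
tool_rot: [0.142, 0.989, -0.007, 0.032]
force: [-0.3, -0.1, -1.2]
finger_gap: 0.26
```

>>> jog_arm(
  commands=[
    [0,-0.6,0.8,-1,0],
    [0,0,0,-1,0],
    [0,0,0,-1,0],
    [0,0,0,0,0],
    [0,0,0,0,0],
  ],
)

```text
t: 9.17
tcp_pos: [0.5727, 0.0185, 0.0962]
tool_rot: [0.143, 0.989, -0.007, 0.038]
force: [-0.2, 0.2, -1.4]
finger_gap: 0.262
```

>>> jog_arm(
  commands=[
    [0,-0.3,0,-0.8,0],
    [0,0,0,-0.6,0],
    [0,0,0,0,0],
  ],
)

```text
t: 9.42
tcp_pos: [0.5716, 0.0177, 0.0831]
tool_rot: [0.143, 0.989, -0.007, 0.04]
force: [0.4, -1.0, -0.7]
finger_gap: 0.258
```

>>> jog_arm(
  commands=[
    [0,0,0,-0.5,0],
    [0,0,0,0,0],
  ],
)

```text
t: 9.58
tcp_pos: [0.5759, 0.0162, 0.0814]
tool_rot: [0.142, 0.989, -0.008, 0.046]
force: [0.4, 0.1, -0.6]
finger_gap: 0.258
```

>>> jog_arm(
  commands=[
    [0,-0.3,0,-0.3,0],
    [0,0,0,0,0],
    [0,0,0,0,0],
  ],
)

```text
t: 9.83
tcp_pos: [0.5774, 0.0152, 0.0815]
tool_rot: [0.143, 0.988, -0.008, 0.052]
force: [-0.6, 0.3, -0.9]
finger_gap: 0.259
```

Run:
```python
from station import manip,snapshot,models
from h import *
import cv2,numpy as np
p=snapshot("side")
for k in ("cap","cap_knob"): print(k,[([round(float(c),3) for c in d["centre"]],round(float(d["score"]),2)) for d in models.pinpoint(p,k)[:3]])
s=manip.sense();print(s["tcp_pos"],s["force"],s["q"].round(3))
a=cv2.resize(p["image"][170:280,200:310],(400,400),interpolation=cv2.INTER_CUBIC)
b=cv2.resize(p["image"][200:310,280:390],(400,400),interpolation=cv2.INTER_CUBIC)
cv2.imwrite("pics/s5.png",np.hstack([a,b])[:,:,::-1])
```

```text
cap [([0.427, -0.2, 0.001], 0.7), ([0.578, 0.016, 0.003], 0.59)]
cap_knob [([0.571, 0.02, 0.1], 0.85), ([0.432, -0.203, 0.1], 0.56)]
[0.57685006 0.01534277 0.08104428] [ 0.62755259 -0.67077364  1.28686642] [-0.159  0.651  1.749 -0.024  0.64  -1.425]
```

View pics/s5.png

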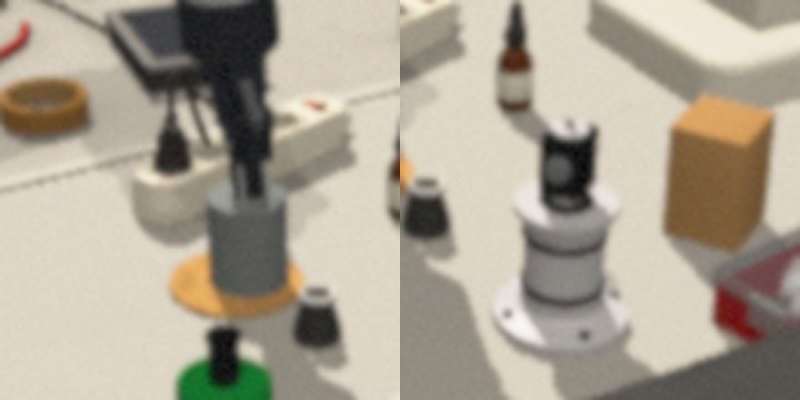

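The cap stands upright on the mat with its rim inside the mat's outline (left crop (248,270)), so I'm releasing it.

>>> jog_arm(
  commands=[
    [40,0,0,0,0],
    [60,0,0,0,0],
    [60,0,0,0,0],
    [100,0,0,0,0],
    [100,0,0,0,0],
    [100,0,0,0.5,0],
    [100,0,0,1,0],
  ],
)

```text
t: 10.57
tcp_pos: [0.5738, 0.0159, 0.0932]
tool_rot: [0.143, 0.989, -0.008, 0.047]
force: [-0.4, -0.4, 1.1]
finger_gap: 1.001
```

>>> jog_arm(
  commands=[
    [100,0,0,2,0],
    [100,0,0,3,0],
    [100,0,0,3,0],
    [100,0,0,3,0],
    [100,0,0,3,0],
    [100,0,0,3,0],
    [100,0,0,2,0],
    [100,0,0,0,0],
  ],
)

```text
t: 11.23
tcp_pos: [0.5712, 0.0164, 0.2996]
tool_rot: [0.142, 0.989, -0.008, 0.049]
force: [0.8, -0.5, 0.4]
finger_gap: 1.001
```

Run:
```python
from station import manip,snapshot,models
from h import *
import cv2,numpy as np
s=manip.sense();print(s["tcp_pos"],s["tool_rot"],s["q"].round(3))
for n in ("side","top","side","top"):
  p=snapshot(n)
  for k in ("cap","button_face","head_grip"): print(n,k,[([round(float(c),3) for c in d["centre"]],round(float(d["score"]),2)) for d in models.pinpoint(p,k)[:3]])
  if n=="side":
    g=[proj(p,[.593+.023*np.cos(a+np.pi),-.235+.023*np.sin(a+np.pi),.13]) for a in np.radians([10,20,30,40,50])];print(g)
    side=p
    print(proj(p,[.593,-.235,.13]),proj(p,[.593,-.235,.160]))
cv2.imwrite("pics/s6.png",np.hstack([cv2.resize(side["image"][220:270,305:355],(500,500),interpolation=cv2.INTER_CUBIC),cv2.resize(side["image"][200:300,225:285],(300,500))])[:,:,::-1])
```

```text
[0.57124071 0.01642837 0.29955091] [ 0.14245018  0.98858076 -0.00786266  0.04852016] [-0.159  0.343  1.553 -0.016  1.149 -1.438]
side cap [([0.428, -0.199, 0.001], 0.7), ([0.578, 0.014, -0.0], 0.64)]
side button_face [([0.568, -0.244, 0.127], 0.59), ([0.576, 0.016, 0.003], 0.19)]
side head_grip [([0.592, -0.237, 0.132], 0.66)]
[array([319.6, 245.5]), array([320.9, 246.1]), array([322.4, 246.5]), array([324. , 246.8]), array([325.6, 247. ])]
[326.2 242.4] [326.7 231.6]
top cap [([0.431, -0.202, -0.001], 0.56)]
top button_face [([0.591, -0.237, 0.134], 0.49)]
top head_grip [([0.592, -0.237, 0.131], 0.54), ([0.505, -0.377, -0.002], 0.34), ([0.594, -0.231, 0.002], 0.28)]
side cap [([0.577, 0.014, 0.005], 0.72), ([0.43, -0.202, -0.0], 0.6)]
side button_face [([0.569, -0.248, 0.13], 0.46)]
side head_grip [([0.594, -0.238, 0.131], 0.8)]
[array([319.6, 245.5]), array([320.9, 246.1]), array([322.4, 246.5]), array([324. , 246.8]), array([325.6, 247. ])]
[326.2 242.4] [326.7 231.6]
top cap [([0.429, -0.202, -0.003], 0.69), ([0.769, -0.195, -0.001], 0.65)]
top button_face []
top head_grip [([0.59, -0.237, 0.13], 0.51)]
```

View pics/s6.png

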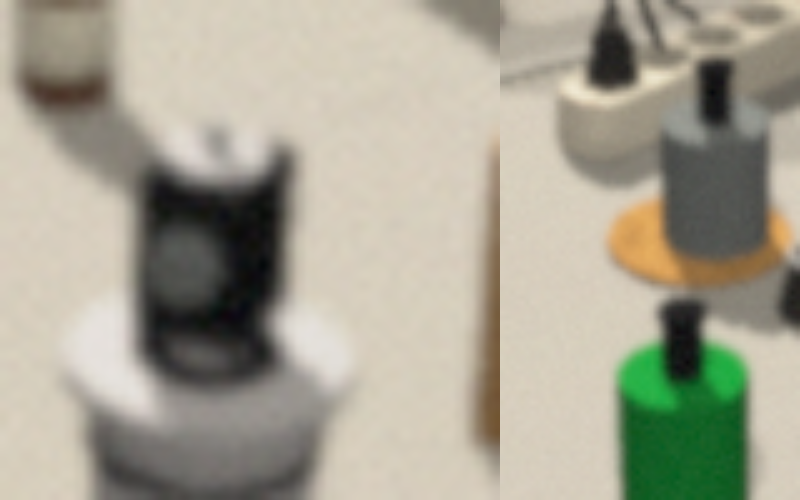

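Cap stands upright on the mat (right crop (715,170)). The button shows at crop (185,262), i.e. pixel (323.6,246), so with the network's points the post's x axis is at about 33°. The jaws are at 73.6°, so turn −0.71 rad while moving over the post.

>>> jog_arm(
  commands=[
    [100,0.3,-3,0,-0.12],
    [100,0.3,-3.5,0,-0.12],
    [100,0.3,-3.5,0,-0.12],
    [100,0.3,-3.5,0,-0.12],
    [100,0.3,-3.5,0,-0.12],
    [100,0.3,-3.5,0,-0.12],
    [100,0.2,-3,0,0],
    [100,0,0,0,0],
  ],
)

```text
t: 12.7
tcp_pos: [0.5886, -0.2262, 0.2942]
tool_rot: [0.494, 0.868, -0.022, 0.04]
force: [1.0, -0.4, -0.1]
finger_gap: 1.0
```

>>> jog_arm(
  commands=[
    [100,0.4,-1,-1,0],
    [100,0,0,-2,0],
    [100,0,0,-2.5,0],
    [100,0,0,-2,0],
    [100,0,0,-1,0],
    [100,0,0,0,0],
    [100,0,0,0,0],
  ],
)

```text
t: 13.28
tcp_pos: [0.5937, -0.2378, 0.2042]
tool_rot: [0.494, 0.868, -0.022, 0.041]
force: [-0.1, 0.1, 0.0]
finger_gap: 1.001
```

>>> jog_arm(
  commands=[
    [100,0,0,-1.5,0],
    [100,0,0,-2,0],
    [100,0,0,-2,0],
    [100,0,0,-1.5,0],
    [100,0,0,-1,0],
    [100,0,0,0,0],
    [100,0,0,0,0],
  ],
)

```text
t: 13.87
tcp_pos: [0.6008, -0.2384, 0.1305]
tool_rot: [0.492, 0.869, -0.022, 0.05]
force: [1.1, 0.2, -1.0]
finger_gap: 1.002
```

Run:
```python
from station import manip,snapshot,models
from h import *
import cv2,numpy as np
s=manip.sense();print(s["tcp_pos"],s["tool_rot"],s["force"])
p=snapshot("side")
cv2.imwrite("pics/s7.png",cv2.resize(p["image"][200:270,290:370],(685,600),interpolation=cv2.INTER_CUBIC)[:,:,::-1])
for k in ("button_face","head_grip"): print(k,[([round(float(c),3) for c in d["centre"]],round(float(d["score"]),2)) for d in models.pinpoint(p,k)[:3]])
```

```text
[ 0.6007809  -0.23842875  0.13047309] [ 0.49173437  0.86902501 -0.0219506   0.05011   ] [ 1.05896705  0.18767345 -0.97349414]
button_face [([0.572, -0.247, 0.124], 0.6)]
head_grip [([0.594, -0.235, 0.129], 0.77)]
```

View pics/s7.png

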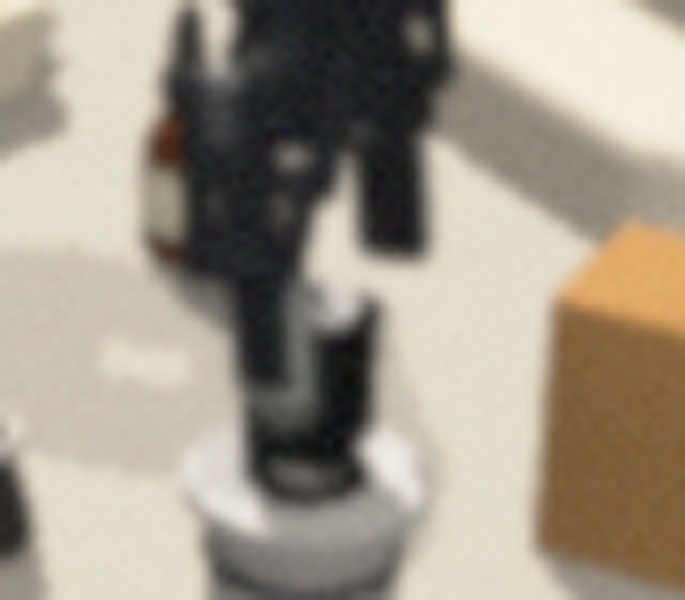

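The fingers straddle the head with the button-side finger in front of the button (crop (265,330)). The remaining offset is −7 mm in x and −19 mm in z.

>>> jog_arm(
  commands=[
    [100,-0.7,0,-0.7,0],
    [100,-0.2,0,-0.7,0],
    [100,-0.1,0,-0.5,0],
    [100,0,0,0,0],
    [100,0,0,0,0],
  ],
)

```text
t: 14.43
tcp_pos: [0.5908, -0.2395, 0.1132]
tool_rot: [0.492, 0.869, -0.022, 0.053]
force: [1.0, 0.3, 0.4]
finger_gap: 0.999
```

>>> jog_arm(
  commands=[
    [100,0.3,0.2,-0.1,0],
    [60,0,0,0,0],
    [0,0,0,0,0],
    [0,0,0,0,0],
    [0,0,0,0,0],
    [0,0,0,0,0],
    [0,0,0,0,0],
    [0,0,0,0,0],
  ],
  squeeze=50,
)

```text
t: 15.1
tcp_pos: [0.594, -0.2376, 0.1125]
tool_rot: [0.491, 0.869, -0.023, 0.053]
force: [0.5, -0.1, -0.1]
finger_gap: 0.39
```

>>> jog_arm(
  commands=[
    [0,0,0,0,0],
    [0,0,0,0,0],
    [0,0,0,0.5,0],
    [0,0,0,0.5,0],
    [0,0,0,0.5,0],
    [0,0,0,0,0],
  ],
)

```text
t: 15.6
tcp_pos: [0.594, -0.2375, 0.127]
tool_rot: [0.491, 0.869, -0.023, 0.052]
force: [1.4, -0.4, -4.6]
finger_gap: 0.392
```

Rose 15 mm with a pull of 4.6 N, so it's unlatched and the grip holds. On to the second stop.

>>> jog_arm(
  commands=[
    [0,0,0,1,0],
    [0,0,0,1,0],
    [0,0,0,1,0],
    [0,0,0,1,0],
    [0,0,0,1,0],
    [0,0,0,1,0],
    [0,0,0,1,0],
    [0,0,0,0,0],
  ],
)

```text
t: 16.27
tcp_pos: [0.5937, -0.2374, 0.2013]
tool_rot: [0.491, 0.869, -0.023, 0.052]
force: [3.3, -0.9, -9.9]
finger_gap: 0.389
```

>>> jog_arm(
  commands=[
    [0,0,0,0.5,0],
    [0,0,0,0.3,0],
    [0,0,0,0.2,0],
    [0,0,0,0,0],
  ],
)

```text
t: 16.6
tcp_pos: [0.5936, -0.2374, 0.2109]
tool_rot: [0.491, 0.869, -0.023, 0.052]
force: [4.1, -1.8, -11.2]
finger_gap: 0.388
```

>>> jog_arm(
  commands=[
    [0,0,0,0.2,0],
    [0,0,0,0.2,0],
    [0,0,0,0,0],
    [0,0,0,0,0],
  ],
)

```text
t: 16.93
tcp_pos: [0.5937, -0.2374, 0.2112]
tool_rot: [0.491, 0.869, -0.022, 0.051]
force: [4.5, -1.5, -10.9]
finger_gap: 0.388
```

>>> jog_arm(
  commands=[
    [0,0,0,0.4,0],
    [0,0,0,0.4,0],
  ],
)

```text
t: 17.1
tcp_pos: [0.5929, -0.2369, 0.2132]
tool_rot: [0.491, 0.869, -0.022, 0.049]
force: [12.1, -6.3, -35.1]
finger_gap: 0.395
```

The force jumped to 35 N: that's the second stop, about 100 mm of rise. I'll ease to a plain hold for over a second.

>>> jog_arm(
  commands=[
    [0,0,0,0,0],
    [0,0,0,0,0],
    [0,0,0,0,0],
    [0,0,0,0,0],
    [0,0,0,0,0],
    [0,0,0,0,0],
    [0,0,0,0,0],
    [0,0,0,0,0],
  ],
)

```text
t: 17.77
tcp_pos: [0.5935, -0.2372, 0.2063]
tool_rot: [0.491, 0.869, -0.021, 0.047]
force: [4.5, -1.1, -10.8]
finger_gap: 0.393
```

>>> jog_arm(
  commands=[
    [0,0,0,0,0],
    [0,0,0,0,0],
    [0,0,0,0,0],
    [0,0,0,0,0],
    [0,0,0,0,0],
    [0,0,0,0,0],
    [0,0,0,0,0],
    [0,0,0,0,0],
  ],
)

```text
t: 18.43
tcp_pos: [0.5935, -0.2372, 0.2068]
tool_rot: [0.491, 0.869, -0.021, 0.047]
force: [3.7, -1.8, -11.0]
finger_gap: 0.389
```

Run:
```python
from station import manip,snapshot,models
from h import *
import cv2
s=manip.sense();print(s["t"],s["tcp_pos"],s["force"],s["finger_gap"])
p=snapshot("side")
for k in ("cap","head_grip","post_head"): print(k,[([round(float(c),3) for c in d["centre"]],round(float(d["score"]),2)) for d in models.pinpoint(p,k)[:3]])
print(proj(p,[.593,-.235,.096]),proj(p,[.593,-.235,.206]))
cv2.imwrite("pics/s8.png",cv2.resize(p["image"][160:310,230:390],(640,600),interpolation=cv2.INTER_CUBIC)[:,:,::-1])
```

```text
18.4333 [ 0.59348249 -0.2372221   0.20677138] [  3.66692329  -1.81368891 -11.04895239] 0.3889773742435669
cap [([0.426, -0.202, 0.003], 0.74), ([0.579, 0.012, 0.005], 0.69)]
head_grip []
post_head [([0.577, -0.08, 0.002], 0.53), ([0.577, 0.011, 0.004], 0.31), ([0.595, -0.234, 0.004], 0.3)]
[325.6 254.4] [327.5 214.5]
```

View pics/s8.png

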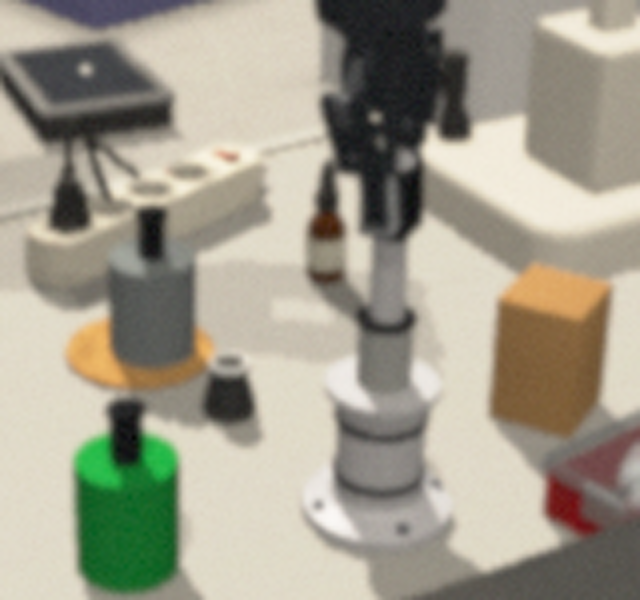

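It sagged about 6 mm under a zero-shift hold (in the picture both tubes are out and the head is gripped at crop (395,200)). I'll pull back to the stop with a steady upward bias and a firmer grip.

>>> jog_arm(
  commands=[
    [0,0,0,0.4,0],
    [0,0,0,0.4,0],
    [0,0,0,0.4,0],
    [0,0,0,0.3,0],
  ],
  squeeze=80,
)

```text
t: 18.97
tcp_pos: [0.5932, -0.237, 0.2131]
tool_rot: [0.492, 0.869, -0.021, 0.045]
force: [9.4, -4.5, -22.8]
finger_gap: 0.39
```

>>> jog_arm(
  commands=[
    [0,0,0,0.3,0],
    [0,0,0,0.3,0],
    [0,0,0,0.3,0],
  ],
)

```text
t: 19.22
tcp_pos: [0.5934, -0.2371, 0.2131]
tool_rot: [0.492, 0.87, -0.02, 0.043]
force: [8.2, -4.1, -24.2]
finger_gap: 0.385
```

Steady against the stop at 0.2131 m, the same height as before, so no slip. Holding over a second.

>>> jog_arm(
  commands=[
    [0,0,0,0.3,0],
    [0,0,0,0.3,0],
    [0,0,0,0.3,0],
    [0,0,0,0.3,0],
    [0,0,0,0.3,0],
    [0,0,0,0.3,0],
    [0,0,0,0.3,0],
    [0,0,0,0.3,0],
  ],
)

```text
t: 19.88
tcp_pos: [0.5932, -0.2368, 0.2131]
tool_rot: [0.492, 0.87, -0.018, 0.038]
force: [7.4, -4.3, -22.5]
finger_gap: 0.386
```

>>> jog_arm(
  commands=[
    [0,0,0,0.3,0],
    [0,0,0,0.3,0],
    [0,0,0,0.3,0],
    [0,0,0,0.3,0],
    [0,0,0,0.3,0],
    [0,0,0,0.3,0],
    [0,0,0,0.3,0],
    [0,0,0,0.3,0],
  ],
)

```text
t: 20.55
tcp_pos: [0.593, -0.2365, 0.2132]
tool_rot: [0.492, 0.87, -0.016, 0.033]
force: [7.7, -4.1, -24.3]
finger_gap: 0.386
```

Run:
```python
from station import manip,snapshot
import cv2
p=snapshot("side");snapshot("side");snapshot("side");p=snapshot("side")
s=manip.sense();print(s["t"],s["tcp_pos"],s["force"],s["finger_gap"])
cv2.imwrite("pics/s9.png",cv2.resize(p["image"][160:310,230:390],(640,600),interpolation=cv2.INTER_CUBIC)[:,:,::-1])
```

```text
20.75 [ 0.59304804 -0.23652753  0.21317996] [  7.55270504  -4.18531695 -24.07779882] 0.38749075804938327
```

View pics/s9.png

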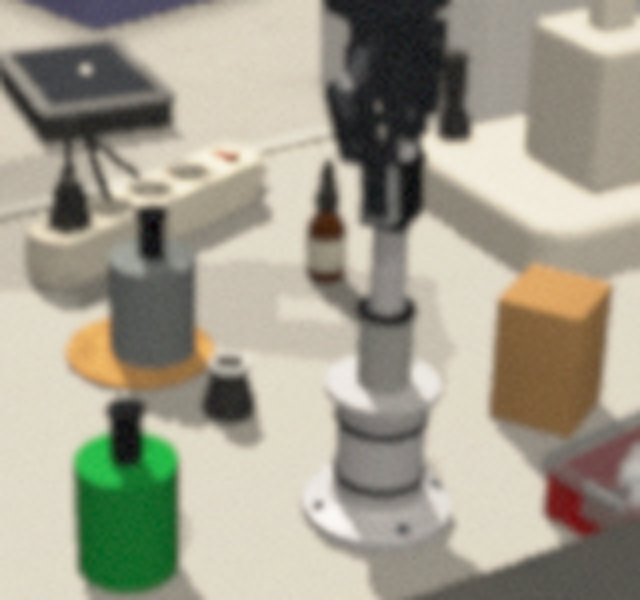

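The head is gripped with both tubes out (crop (395,200)), it is stable over time, and the cap stands upright on the mat. Handing in.

```bash
python3 -c "
from station import workorder,manip
print(workorder.sign_off()); s=manip.sense();print(s['t'],s['tcp_pos'],s['force'])"
```

```text
the job is handed in; nothing more can be done
None
the job is handed in; nothing more can be done
```

The job is handed in at about 20.8 s, with the gripper still holding the head at the second stop. The cap is off the post and stands upright, open side down, on the cork mat, roughly 12–15 mm from its centre. The hand-in reports no verdict.

- **Head:** I squeezed the button and pulled the head up about 100 mm. The pull force rose sharply at TCP height 0.2131 m, which I took as the hard stop.
- **Sag, then fixed:** My first hold without upward bias sagged about 6 mm. I pulled back up to the same height, so there was no sign of slip, and raised the grip to 80 N. It then held steady for over 1.5 s with about 24 N on the wrist.
- **Last picture:** It shows both tubes out, the head gripped, and the cap on the mat untouched. The bystanders in view (loupe, bottle, carton) look unmoved.
- **Not confirmed directly:** I inferred the joint travels from the TCP height and force, since the networks could not see the head under the fingers. The tool tilted a few degrees during the moves. The tin and the domed case were not rechecked at the end.

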